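Close the tumbler barrel and lift the outer lid off for a seal check

ROBOT

A 6-joint arm with a two-finger parallel gripper is mounted at the origin on a cart in front of the work surface, level with it; the furniture and walls round the work are solid. World frame = base frame: x ahead of the robot, y to its left, z up, the work surface at z = 0. Lengths are in m, angles in rad, forces in N, time in s.
With the tool pointing down it reaches from about 0.225 to 0.875 m from the base axis. Payload 3.4 kg.
Tool frame: the origin (TCP) lies at the very end of the fingers, on their centre line; the grasp point (between the pads) lies 19 mm behind it; z points along the fingers, y is the line along which they close (so a half turn about z gives the same grasp; the last joint's range is limited). The gripper opens to 85 mm and grips with 20 to 120 N. Pads are 22 mm wide; open, the fingers measure 114 mm over their backs; the gripper's body (76 mm by 85 mm) begins 54 mm behind the grasp point. The pads swing forward as they close: fully open they stand 13 mm farther back than shut.
Start: joints at [1.037, 0.276, 1.505, -0, 1.361, -0.121], TCP at [0.231, 0.527, 0.231] pointing down, gripper open.
Joint ranges: [-2.89, 2.89], [-0.75, 2.08], [0.22, 2.7], [-1.18, 4.32], [0.11, 2.71], [-2.7, 2.7]. Speed limits (rad/s): [2.57, 2.57, 3.14, 3.14, 3.14, 3.14].

INTERFACE

Orientations are given as a unit quaternion [w, x, y, z].
In Python, from rig import get_state, optics, sign_off gives the robot as it stands.
- The arm moves only by the tool send_rows, never from a script. Its argument "increments" is a list of rows, each an object with "gripper": the gripper's target within -1 to 1 (shut at 1, half-way at 0, fully open at -1); "linear": the shift along the world's x, y, z in m, a list of three; "delta_rot": the turn, a rotation vector about the world's x, y, z in rad, a list of three. In form: [{"gripper": gripper, "linear": [dx, dy, dz], "delta_rot": [rx, ry, rz]}, ...]. A call has 1 to 8 rows; each row is the pose to reach, as a shift and turn from the pose commanded when the call began; what a row does not reach only later rows make up. A row lasts 1/10 s, in which the tool goes at most 50 mm and 8.59 degrees, less where a joint would pass 70% of its speed; a pose out of reach is approached as far as the arm can. A call with a gripper value outside its range is refused whole. The fingers move at their own pace and stop on an object; "newtons" is the grip in N (left out, the last holds). Time passes only in rows, so rows that repeat a pose let the fingers close. It gives the time, the measured TCP pose, the force, the opening and the grip force at its end, in the units of the state.
- get_state(): the state, without advancing time (a new reading comes with each control period).
- optics.get_image(name): name is "scene" or "top" or "wrist"; returns a dict with "pixels" (384x512x3 uint8, blue, green, red), "K" (3x3 intrinsics, pixels), "rvec" (rotation vector, rad) and "tvec" (3), from world to camera coordinates, as OpenCV has them; the wrist camera has in their place "T_tool_cam" (4x4, takes a point from camera to tool coordinates, whose origin is the TCP and whose axes are the flange's). Camera axes: x right, y down, z forward; pixel columns grow to the right and rows downward; lengths in m; the calibration is good to about 2 mm. A picture is of the moment at which its call begins: read the wrist's pose just before it. There is no depth.
- sign_off(): hands the job in; it is judged then, once.
The state is a dict: "clock": time; "qpos": joint angles; "qd": joint speeds; "effort": joint torques, N m; "position": TCP position; "ee_rot": TCP orientation; "contact_force": force on the tool from outside, world axes, zero at the start; "moment": the same for the moment, N m; "width": finger opening in m; "gripper_force": force on a finger pad.
Only numpy, scipy, OpenCV 4.12 (cv2) and the standard library are available. Lean on these libraries where they do the work, as an engineer would, in place of code of your own. Each camera call takes 0.05 s, during which the arm holds its last target. There are 200 camera calls.

TASK

The two nested lids of the polishing barrel hang by their knob in the slotted drying stand: take the knob, slide the pair out of the slot, lower it onto the open barrel until the inner lid is fully seated, without dropping it, and let go. Then lift the outer lid alone by its collar, straight up, leaving the inner lid undisturbed so that its seal can be checked, and finish while still holding the outer lid level and still, straight above the barrel and fully clear of the knob. Leave the barrel standing where it is, and do not disturb the tea glass, the flux bottle or the wooden doming punch.

Things in the scene. Friction and masses are not known exactly. Their poses are not given: they have to be found in the camera images.
- drying_stand: Fixed steel drying stand on a drip tray (165 x 124 x 12 mm). Origin: centre of the tray's underside; z up, -x points out of the slot's mouth, roughly toward the robot. A level slotted plate, 3 mm thick and 40 mm wide, its top face 115 mm above the origin, sits on a post (14 mm diameter, at x = +58 mm); only a 3 mm screw head rises above the plate there.
- slot_mouth (a point): Middle of the slot's open front end at the plate's top face (stand's x = -63, y = 0, z = 115 mm), axes as the stand. The slot is 14 mm wide, 58 mm long, along x. Each prong ends in a lip 2.5 mm high: raise the knob more than 2.5 mm to slide it out, but less than 10 mm, where the collar meets the plate from below. The outer lid is clear of the plate once its axis is 50 mm out of the mouth.
- knob (a point): Centre (half-way up) of the round black knob, 24 mm diameter, 16 mm high, at the top of the inner lid; z is the lid's axis, up. At the start its underside rests on the slotted plate, with the inner lid's stud (9 mm diameter) in the slot below it, and the outer lid lies on the inner lid's flange.
- inner_lid: Inner lid, about 0.16 kg. Origin: centre of the plug's underside, 51 mm below the knob's centre. From below: plug (70 mm diameter, 9 mm high, lower 3 mm chamfered), flange (82 mm diameter, 4 mm thick) that rests on the barrel's rim when seated, stud, knob. The knob's centre is 42 mm above the flange's underside.
- collar (a point): Centre (half-way up) of the upright tubular collar, 35 mm outer diameter, 14 mm high, in the middle of the outer lid; z is the lid's axis, up. With the lids nested it is 28 mm below the knob's centre, and the knob's underside is 13 mm above the collar's top. Lifting the knob carries both lids; lifting the collar carries the outer lid alone.
- outer_lid: Outer lid, steel, about 0.16 kg, 91 mm diameter, 27 mm high. Origin: centre of the skirt's lower edge, 20 mm below the collar's centre. A skirt 10 mm deep hangs round the cover plate; the plate's top is 7 mm below the collar's centre. A 27 mm bore through plate and collar lets the knob pass.
- barrel_mouth (a point): Centre of the tumbler barrel's open mouth, level with its rim, 85 mm above the bench; z up. Black rubber cylinder, 90 mm diameter, 72 mm high, with a steel neck above it (78 mm outside, 73 mm inside). Loose, upright, 1.2 kg. With both lids seated, the knob's centre is 42 mm and the collar's centre 14 mm above this point.
- tea_glass: Glass mug of tea, 75 x 101 x 92 mm with its handle, origin under its middle. Leave alone.
- flux_bottle: Small glass flux bottle with brushes standing in it, 42 x 47 x 133 mm, origin under its middle. Leave alone.
- dapping_knob: Turned wooden doming punch lying on the bench, 35 x 94 x 35 mm, origin under its middle. Leave alone.

How it is judged:
By the outcome, as a careful person would: the job done as asked, in the order asked, and still so for the second after the job is handed in, while the arm keeps its last pose, push and grip.
It also fails if it takes over 56 s, if anything falls off the work surface, if the arm or the gripper's body presses on something with over 40 N, if the wrist force passes 120 N, or if a joint passes its speed limit or range.

## Working session

There is one attempt and no reset: what is moved stays moved. The work goes in short steps, Python scripts to look and compute and a tool call to move; the robot and the scene stay as the last step left them, time stands still between calls to the robot, and variables do not carry over. Pictures are saved under pics/ and viewed, at most 10 in all, crops included, and the job is handed in when it is done.

Besides the shell and the picture viewer there is one more tool, called after "Emit:" by a JSON object that holds its "fn" and its "kwargs". send_rows: Moves the arm, as the interface text tells. Its arguments: {"type":"object","properties":{"increments":{"type":"array"},"newtons":{"type":"number"}},"required":["increments"]}

```bash
mkdir -p pics && python3 - <<'E'
from rig import get_state, optics
import cv2, pickle
s=get_state(); print(s)
for n in("scene","top"):
    d=optics.get_image(n); cv2.imwrite(f"pics/{n}0.png",cv2.resize(d["pixels"],(800,600),interpolation=cv2.INTER_CUBIC)); pickle.dump(d,open(f"{n}.pkl","wb"))
    print(n,d["K"],d["rvec"],d["tvec"])
E
```

```text
{'clock': 0.0, 'qpos': array([ 1.03698282e+00,  2.76611344e-01,  1.50614949e+00, -9.31886675e-06,
        1.36066737e+00, -1.20999614e-01]), 'qd': array([-0.00032147,  0.00052179,  0.00091447, -0.00127841,  0.00032042,
       -0.000706  ]), 'effort': array([-1.32669811e-03, -4.16783810e+01, -2.45798117e+01, -2.44415805e-04,
        1.13887555e-02, -4.66350414e-06]), 'position': array([0.2304225 , 0.52623951, 0.23042385]), 'ee_rot': array([-2.90832411e-04,  2.04943402e-01,  9.78773395e-01, -8.70489359e-04]), 'contact_force': array([0.08593307, 0.21300939, 1.14670523]), 'moment': array([ 0.01465708, -0.05125663, -0.01519438]), 'gripper_force': 0.0, 'width': 0.08534090709545425}
scene [[369.8880008    0.         260.31748071]
 [  0.         369.8880008  186.8869771 ]
 [  0.           0.           1.        ]] [ 2.18149475 -1.13189216  0.44646698] [-0.38560088  0.4216296   0.59135   ]
top [[453.95321373   0.         250.05767117]
 [  0.         453.95321373 186.20487805]
 [  0.           0.           1.        ]] [ 2.11070188 -2.12377787  0.2023872 ] [-0.03944406  0.61444445  1.2432852 ]
```

View pics/scene0.png

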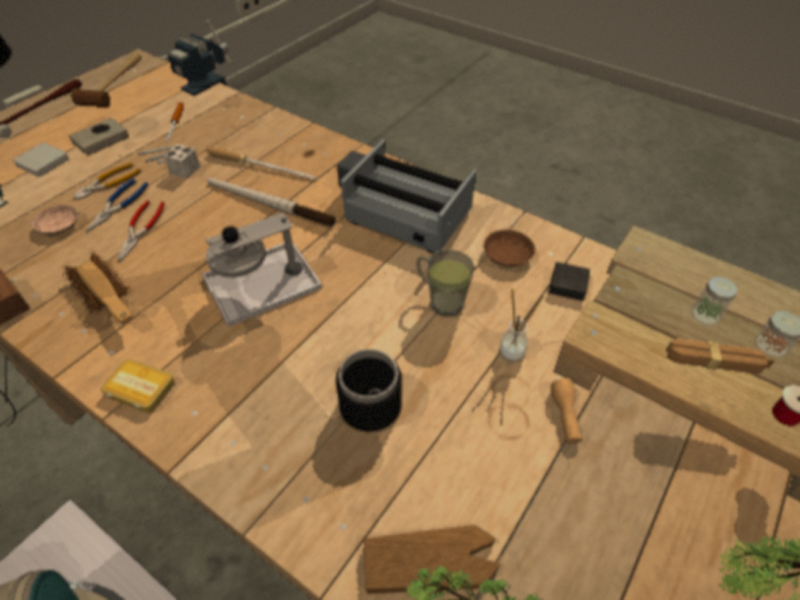

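View pics/top0.png

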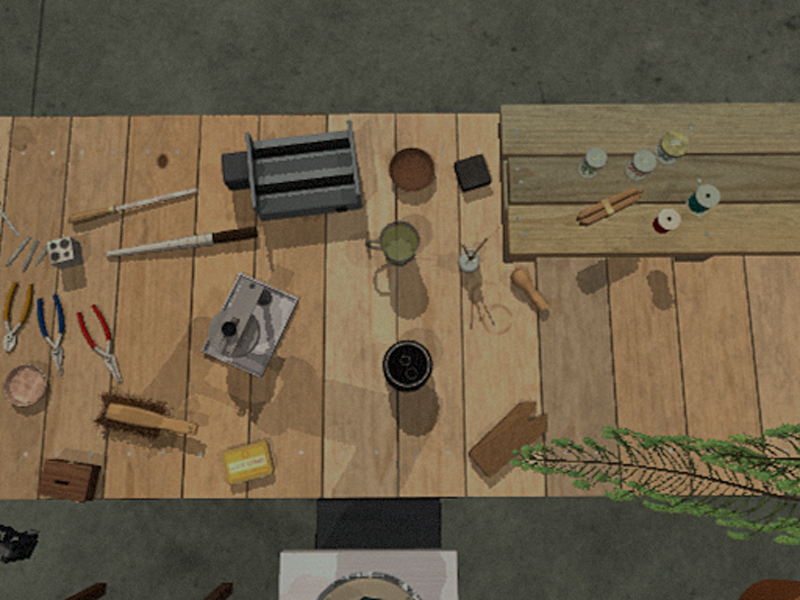

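Scene: knob at (231,234), barrel mouth (370,372). Top: knob (229,328), screw ~(264,297), barrel mouth (407,366). Now I'll locate these and make enlarged crops.

```bash
cat > h.py <<'E'
import numpy as np, cv2, pickle
def cam(d):
    R=cv2.Rodrigues(np.array(d["rvec"],float))[0]; return np.array(d["K"]),R,np.array(d["tvec"],float).ravel()
def onz(d,uv,z):
    K,R,t=cam(d); r=R.T@np.linalg.inv(K)@[uv[0],uv[1],1]; c=-R.T@t; return c+r*(z-c[2])/r[2]
def proj(d,P):
    K,R,t=cam(d); return cv2.projectPoints(np.array(P,float).reshape(-1,1,3),R,t,K,None)[0].reshape(-1,2)
def tri(d1,u1,d2,u2):
    P=[]
    for d in(d1,d2):
        K,R,t=cam(d); P.append(K@np.c_[R,t])
    X=cv2.triangulatePoints(P[0],P[1],np.array(u1,float).reshape(2,1),np.array(u2,float).reshape(2,1)); return (X[:3]/X[3]).ravel()
E
python3 - <<'E'
from h import *
s=pickle.load(open("scene.pkl","rb"));t=pickle.load(open("top.pkl","rb"))
f=lambda u:(np.array(u)+.5)*.64-.5
for n,a,b,z in(("knob",(231,234),(229,328),.123),("screw",(284,221),(264,297),.115),("mouth",(370,372),(407,366),.085)):
    a,b=f(a),f(b); print(n,tri(s,a,t,b),onz(s,a,z),onz(t,b,z))
def crop(d,c,k,h=24):
    x,y=map(int,c); return cv2.resize(d["pixels"][y-h:y+h,x-h:x+h],(400,400),interpolation=cv2.INTER_CUBIC)
for d,c in((s,"s"),(t,"t")):pass
A=[(s,f((255,250))),(t,f((247,322))),(s,f((370,385))),(t,f((407,366)))]
im=[crop(d,c,0,32 if i!=3 else 24) for i,(d,c) in enumerate(A)]
for d,c in A: print(list(map(int,c)))
o=np.vstack([np.hstack(im[:2]),np.hstack(im[2:])]); cv2.imwrite("pics/c1.png",cv2.convertScaleAbs(cv2.resize(o,(600,600)),alpha=1.7))
E
```

```text
knob [0.53861284 0.23698866 0.12417498] [0.53944631 0.23811136 0.123     ] [0.53873542 0.23729466 0.123     ]
screw [0.58976715 0.17313695 0.14583077] [0.61511463 0.20019731 0.115     ] [0.59446865 0.17973243 0.115     ]
mouth [ 0.47621173 -0.07248349  0.08780328] [ 0.48057772 -0.07372714  0.085     ] [ 0.47458592 -0.0707959   0.085     ]
[163, 159]
[157, 205]
[236, 246]
[260, 234]
```

View pics/c1.png

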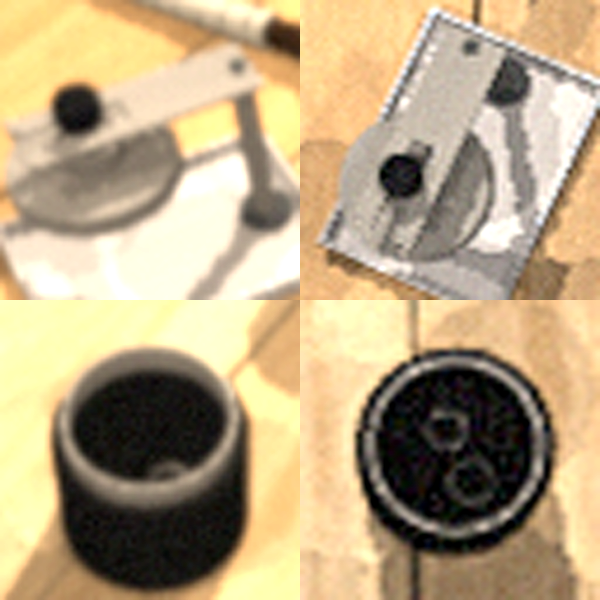

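```bash
python3 - <<'E'
from h import *
s=pickle.load(open("scene.pkl","rb"));t=pickle.load(open("top.pkl","rb"))
R={}
for n,a,b,z in(("knob",(146.8,149.65),(146.4,209.9),.123),("screw",(181.2,140.5),(160.9,182.6),.117),("mouth",(235.8,240.7),(261,233.6),.085)):
    R[n]=tri(s,a,t,b);print(n,R[n],onz(s,a,z),onz(t,b,z)); 
v=onz(t,(160.9,182.6),.117)-onz(t,(146.4,209.9),.123); print(np.linalg.norm(v[:2]),np.degrees(np.arctan2(v[1],v[0])))
# tray corners in top at z=.012
f=lambda u:(125+(u[0]-300+.5)/4.6875-.5,173+(u[1]+.5)/4.6875-.5)
c=[onz(t,f(u),.012)[:2] for u in((433,10),(610,80),(320,243),(500,310))]
print(c)
print(proj(t,[.23,.527,.23]),proj(s,[.23,.527,.23]))
from rig import optics
w=optics.get_image("wrist"); print(w["K"],w["T_tool_cam"])
E
```

```text
knob [0.53747189 0.23705007 0.12512343] [0.53807639 0.23960152 0.123     ] [0.53829841 0.2372237  0.123     ]
screw [0.61492958 0.20150285 0.11682171] [0.61515091 0.20110782 0.117     ] [0.61466147 0.20163644 0.117     ]
mouth [ 0.47680602 -0.07321162  0.07854355] [ 0.47411499 -0.07654808  0.085     ] [ 0.4758405 -0.0727386  0.085    ]
0.0842482602275147 -24.98679746437971
[array([0.66058689, 0.2476117 ]), array([0.61429284, 0.13350703]), array([0.51166496, 0.31306582]), array([0.46918794, 0.1990907 ])]
[[  7.36732684 334.56384567]] [[-78.13218896 138.18726933]]
[[306.75206582   0.         257.60868332]
 [  0.         306.75206582 190.71630666]
 [  0.           0.           1.        ]] [[ 4.03517816e-04 -9.44868211e-01 -3.27450610e-01  8.51433396e-02]
 [ 9.99999894e-01  4.53193993e-04 -7.54031991e-05  4.09857089e-04]
 [ 2.19644735e-04 -3.27450545e-01  9.44868294e-01 -1.42344579e-01]
 [ 0.00000000e+00  0.00000000e+00  0.00000000e+00  1.00000000e+00]]
```

The crop shows the knob, screw head and rim clearly. That puts the knob at about (.538,.237), the stand yaw at about -24.4°, and the mouth at about (.476,-.073). The gripper already closes across the slot. I'll look at the barrel from close first, then the knob.

Emit:
{"fn": "send_rows", "kwargs": {"increments": [{"gripper":-1,"linear":[0.246,-0.599,-0.03],"delta_rot":[0,0,0]},{"gripper":-1,"linear":[0.246,-0.599,-0.03],"delta_rot":[0,0,0]},{"gripper":-1,"linear":[0.246,-0.599,-0.03],"delta_rot":[0,0,0]},{"gripper":-1,"linear":[0.246,-0.599,-0.03],"delta_rot":[0,0,0]},{"gripper":-1,"linear":[0.246,-0.599,-0.03],"delta_rot":[0,0,0]},{"gripper":-1,"linear":[0.246,-0.599,-0.03],"delta_rot":[0,0,0]},{"gripper":-1,"linear":[0.246,-0.599,-0.03],"delta_rot":[0,0,0]},{"gripper":-1,"linear":[0.246,-0.599,-0.03],"delta_rot":[0,0,0]}]}}

```text
clock: 0.95
position: [0.3826, 0.1553, 0.2128]
ee_rot: [0.0, 0.205, 0.979, 0.0]
contact_force: [0.6, 1.1, -0.0]
width: 0.0852
gripper_force: 0.0
```

Emit:
{"fn": "send_rows", "kwargs": {"increments": [{"gripper":-1,"linear":[0.094,-0.225,-0.012],"delta_rot":[0,0,0]},{"gripper":-1,"linear":[0.094,-0.225,-0.012],"delta_rot":[0,0,0]},{"gripper":-1,"linear":[0.094,-0.225,-0.012],"delta_rot":[0,0,0]},{"gripper":-1,"linear":[0.094,-0.225,-0.012],"delta_rot":[0,0,0]},{"gripper":-1,"linear":[0.094,-0.225,-0.012],"delta_rot":[0,0,0]},{"gripper":-1,"linear":[0.094,-0.225,-0.012],"delta_rot":[0,0,0]},{"gripper":-1,"linear":[0.094,-0.225,-0.012],"delta_rot":[0,0,0]}]}}

```text
clock: 1.65
position: [0.4762, -0.0685, 0.2002]
ee_rot: [-0.001, 0.206, 0.979, 0.0]
contact_force: [0.7, 0.0, 0.3]
width: 0.0852
gripper_force: 0.0
```

```bash
cat >> h.py <<'E'
from scipy.spatial.transform import Rotation as Ro
def wcam(s,w):
    """express the wrist view as a world->camera dict"""
    T=np.eye(4); q=s["ee_rot"]; T[:3,:3]=Ro.from_quat([q[1],q[2],q[3],q[0]]).as_matrix(); T[:3,3]=s["position"]
    M=np.linalg.inv(T@np.array(w["T_tool_cam"])); return dict(pixels=w["pixels"],K=w["K"],rvec=cv2.Rodrigues(M[:3,:3])[0].ravel(),tvec=M[:3,3])
def ring(d,c,r,n=72):
    """pixels of a horizontal world circle"""
    a=np.linspace(0,2*np.pi,n,endpoint=False); return proj(d,np.c_[c[0]+r*np.cos(a),c[1]+r*np.sin(a),np.full(n,c[2])])
def look(name):
    from rig import get_state,optics
    s=get_state(); d=wcam(s,optics.get_image("wrist")); print(s["clock"],s["position"],s["ee_rot"],s["width"]); pickle.dump(d,open(name+".pkl","wb")); return d
def show(d,name,rings=()):
    im=cv2.resize(d["pixels"],(800,600),interpolation=cv2.INTER_CUBIC)
    for c,r in rings:
        for u in ring(d,c,r,36): cv2.circle(im,tuple(int(v) for v in (u+.5)/.64-.5),1,(0,0,255),-1)
    cv2.imwrite(f"pics/{name}.png",im)
E
python3 - <<'E'
from h import *
d=look("wb"); show(d,"wb",[((.476,-.073,.085),.039)])
E
```

```text
1.65 [ 0.47619047 -0.0684896   0.20022328] [-9.04998347e-04  2.06169547e-01  9.78515787e-01  3.92785977e-04] 0.08520319139041564
```

View pics/wb.png

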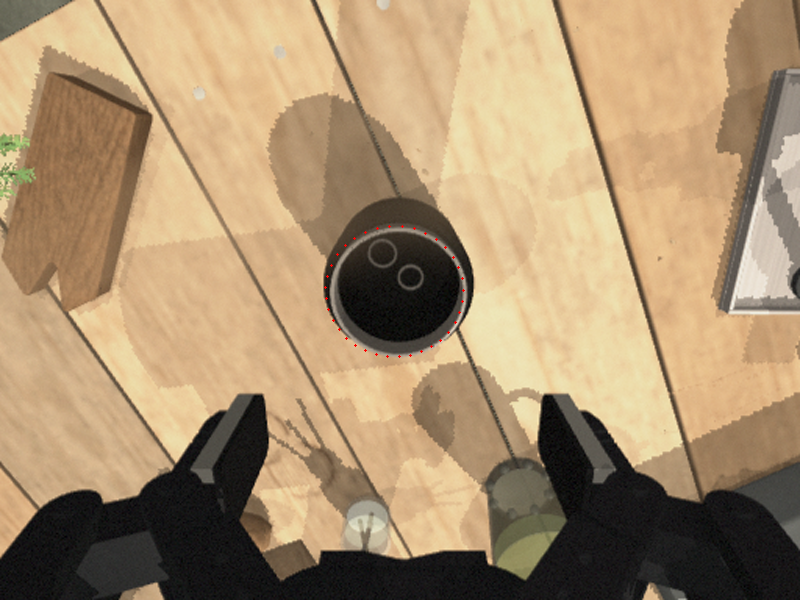

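Wrist view: rim centred near (399,290), with my predicted ring (red) only a few pixels off to the left. I'll fit it numerically, then go and look at the knob from the same relative height so the camera bias cancels.

```bash
cat >> h.py <<'E'
def fit(d,c,pos,neg,span=.012):
    """centre (x,y) at height c[2] where the circles pos are bright and neg dark"""
    g=cv2.GaussianBlur(cv2.cvtColor(d["pixels"],cv2.COLOR_BGR2GRAY),(0,0),.7).astype(np.float32)
    val=lambda p,r:cv2.remap(g,ring(d,(p[0],p[1],c[2]),r).astype(np.float32),None,cv2.INTER_LINEAR).mean()
    f=lambda p:sum(val(p,r) for r in neg)/len(neg)-sum(val(p,r) for r in pos)/len(pos)
    from scipy.optimize import brute,fmin
    p=brute(f,((c[0]-span,c[0]+span),(c[1]-span,c[1]+span)),Ns=33,finish=fmin); return p,f(p)
E
python3 - <<'E'
from h import *
d=pickle.load(open("wb.pkl","rb"))
print(fit(d,(.476,-.073,.085),(.0375,),(.034,)),fit(d,(.476,-.073,.085),(.037,.0385),(.035,.0405)))
E
```

```text
Traceback (most recent call last):
  File "h.py", line 35, in fit
    p=brute(f,((c[0]-span,c[0]+span),(c[1]-span,c[1]+span)),Ns=33,finish=fmin); return p,f(p)
  File "h.py", line 33, in <lambda>
    f=lambda p:sum(val(p,r) for r in neg)/len(neg)-sum(val(p,r) for r in pos)/len(pos)
               ~~~^^^^^^^^^^^^^^^^^^^^^^^
  File "h.py", line 33, in <genexpr>
    f=lambda p:sum(val(p,r) for r in neg)/len(neg)-sum(val(p,r) for r in pos)/len(pos)
                   ~~~^^^^^
  File "h.py", line 32, in <lambda>
    val=lambda p,r:cv2.remap(g,ring(d,(p[0],p[1],c[2]),r).astype(np.float32),None,cv2.INTER_LINEAR).mean()
                   ~~~~~~~~~^^^^^^^^^^^^^^^^^^^^^^^^^^^^^^^^^^^^^^^^^^^^^^^^^^^^^^^^^^^^^^^^^^^^^^^
cv2.error: OpenCV(4.12.0) /io/opencv/modules/imgproc/src/imgwarp.cpp:1821: error: (-215:Assertion failed) ((map1.type() == CV_32FC2 || map1.type() == CV_16SC2) && map2.empty()) || (map1.type() == CV_32FC1 && map2.type() == CV_32FC1) in function 'remap'
```

Emit:
{"fn": "send_rows", "kwargs": {"increments": [{"gripper":-1,"linear":[0.062,0.31,0.038],"delta_rot":[0,0,0]},{"gripper":-1,"linear":[0.062,0.31,0.038],"delta_rot":[0,0,0]},{"gripper":-1,"linear":[0.062,0.31,0.038],"delta_rot":[0,0,0]},{"gripper":-1,"linear":[0.062,0.31,0.038],"delta_rot":[0,0,0]},{"gripper":-1,"linear":[0.062,0.31,0.038],"delta_rot":[0,0,0]},{"gripper":-1,"linear":[0.062,0.31,0.038],"delta_rot":[0,0,0]},{"gripper":-1,"linear":[0.062,0.31,0.038],"delta_rot":[0,0,0]},{"gripper":-1,"linear":[0.062,0.31,0.038],"delta_rot":[0,0,0]}]}}

```text
clock: 2.5
position: [0.5373, 0.2459, 0.2389]
ee_rot: [-0.0, 0.202, 0.979, 0.0]
contact_force: [0.0, -0.6, 0.9]
width: 0.0853
gripper_force: 0.0
```

```bash
python3 - <<'E'
from h import *
d=look("wk"); r=fit(d,(.538,.237,.131),(.0132,),(.0105,),.008);print(r)
show(d,"wk",[((*r[0],.131),.012),((.615,.2015,.117),.003)])
E
```

```text
2.5 [0.53733032 0.24592088 0.23892472] [-3.75467930e-05  2.01992034e-01  9.79387056e-01  4.60339366e-04] 0.0853437505717343Traceback (most recent call last):
  File "<stdin>", line 2, in <module>
  File "h.py", line 35, in fit
    p=brute(f,((c[0]-span,c[0]+span),(c[1]-span,c[1]+span)),Ns=33,finish=fmin); return p,f(p)
    Jout = np.array(list(mapper(wrapped_func, grid)))
                    ~~~~^^^^^^^^^^^^^^^^^^^^^^^^^^^^
    return self.f(np.asarray(x).flatten(), *self.args)
           ~~~~~~^^^^^^^^^^^^^^^^^^^^^^^^^^^^^^^^^^^^^
  File "h.py", line 33, in <lambda>
    f=lambda p:sum(val(p,r) for r in neg)/len(neg)-sum(val(p,r) for r in pos)/len(pos)
               ~~~^^^^^^^^^^^^^^^^^^^^^^^
  File "h.py", line 33, in <genexpr>
    f=lambda p:sum(val(p,r) for r in neg)/len(neg)-sum(val(p,r) for r in pos)/len(pos)
                   ~~~^^^^^
  File "h.py", line 32, in <lambda>
    val=lambda p,r:cv2.remap(g,ring(d,(p[0],p[1],c[2]),r).astype(np.float32),None,cv2.INTER_LINEAR).mean()
                   ~~~~~~~~~^^^^^^^^^^^^^^^^^^^^^^^^^^^^^^^^^^^^^^^^^^^^^^^^^^^^^^^^^^^^^^^^^^^^^^^
cv2.error: OpenCV(4.12.0) /io/opencv/modules/imgproc/src/imgwarp.cpp:1821: error: (-215:Assertion failed) ((map1.type() == CV_32FC2 || map1.type() == CV_16SC2) && map2.empty()) || (map1.type() == CV_32FC1 && map2.type() == CV_32FC1) in function 'remap'
```

```bash
sed -i 's/n=72):/n=72):/; s/cv2.remap(g,ring(d,(p\[0\],p\[1\],c\[2\]),r).astype(np.float32),None/cv2.remap(g,ring(d,(p[0],p[1],c[2]),r).astype(np.float32)[None],None/' h.py && python3 - <<'E'
from h import *
b=pickle.load(open("wb.pkl","rb"))
print(fit(b,(.476,-.073,.085),(.0375,),(.034,)),fit(b,(.476,-.073,.085),(.037,.0385),(.035,.0405)))
look("wk0"); d=look("wk"); r=fit(d,(.538,.237,.131),(.0132,),(.0105,),.008);print(r)
show(d,"wk",[((*r[0],.131),.012),((.615,.2015,.117),.003)])
E
```

```text
(array([ 0.4773132 , -0.07126089]), np.float32(-86.480606)) (array([ 0.47731254, -0.07135324]), np.float32(-48.122665))
2.55 [0.53702828 0.24369118 0.23863776] [-3.41884583e-04  2.02898388e-01  9.79199609e-01 -5.02713156e-04] 0.0856567942022691
2.6 [0.53698848 0.24227864 0.23853555] [-5.11311534e-04  2.03822121e-01  9.79007463e-01 -8.18110783e-04] 0.08501626666254213
(array([0.53317781, 0.23960994]), np.float32(-65.24814))
```

View pics/wk.png

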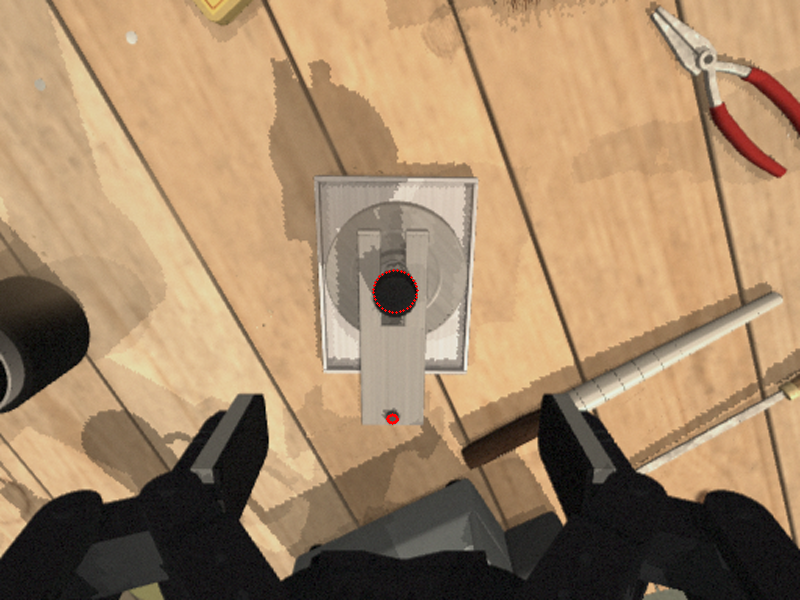

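The knob is at px (395,292) and the slot runs straight down the picture, parallel to the tool's x, so the gripper is aligned. The screw prediction matches. I'll descend part-way and settle.

Emit:
{"fn": "send_rows", "kwargs": {"increments": [{"gripper":-0.3,"linear":[-0.001,-0.004,-0.04],"delta_rot":[0,0,0]},{"gripper":-0.3,"linear":[-0.001,-0.004,-0.08],"delta_rot":[0,0,0]},{"gripper":-0.3,"linear":[-0.001,-0.004,-0.095],"delta_rot":[0,0,0]},{"gripper":-0.3,"linear":[-0.001,-0.004,-0.095],"delta_rot":[0,0,0]},{"gripper":-0.3,"linear":[-0.001,-0.004,-0.095],"delta_rot":[0,0,0]},{"gripper":-0.3,"linear":[-0.001,-0.004,-0.095],"delta_rot":[0,0,0]}]}}

```text
clock: 3.25
position: [0.5386, 0.2377, 0.1455]
ee_rot: [0.001, 0.205, 0.979, 0.001]
contact_force: [-0.3, 0.8, 0.5]
width: 0.0553
gripper_force: 0.0
```

```bash
python3 - <<'E'
from h import *
d=look("wk2")
for z,n in((.131,'t'),(.123,'m')):
    r=fit(d,(.536,.238,z),(.0132,),(.0105,),.008);print(n,r)
    from rig import get_state
    s=get_state();q=s["ee_rot"];Rm=Ro.from_quat([q[1],q[2],q[3],q[0]]).as_matrix();print(Rm.T@(np.array([*r[0],z])-s["position"]))
show(d,"wk2",[((*r[0],.123),.012)])
E
```

```text
3.25 [0.53855989 0.2377153  0.14551287] [1.36571910e-03 2.05418771e-01 9.78672956e-01 7.13601909e-04] 0.05530057403508043
t (array([0.53074989, 0.24036145]), np.float32(-76.11286))
[ 0.00818191 -0.00093333  0.01456912]
m (array([0.53355765, 0.23921051]), np.float32(-68.29017))
[ 0.00516853 -0.00087606  0.02257689]
```

View pics/wk2.png

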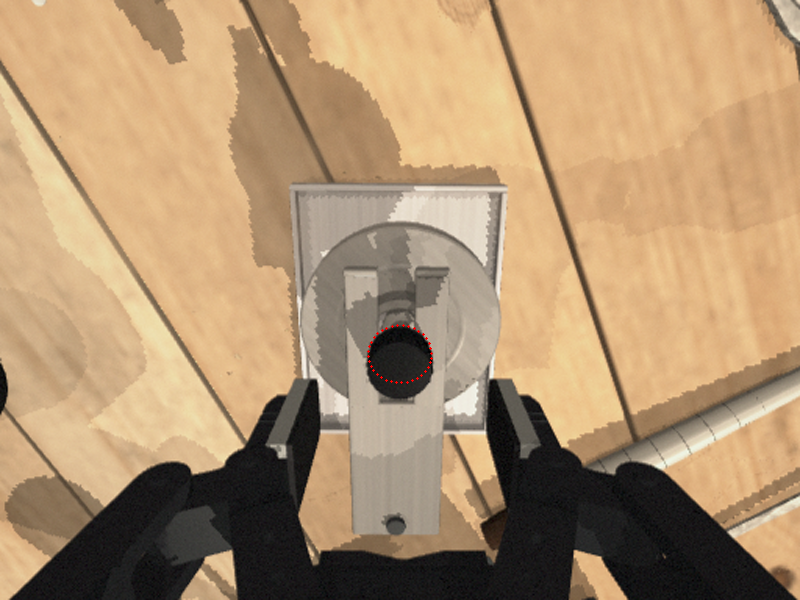

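The knob silhouette spans px (369–434, 322–398), and my circle fit locked onto its lower edge. I'll fit the full cylinder outline instead, in both wrist views.

```bash
cat >> h.py <<'E'
from scipy.optimize import minimize
def fitcyl(d,c,r,z0,z1,thr=60,pad=8,k=8):
    """centre of an upright dark cylinder by silhouette overlap, on a k-fold enlarged crop"""
    hull=lambda p:cv2.convexHull(np.vstack([ring(d,(p[0],p[1],z),r) for z in(z0,z1)]).astype(np.float32))
    x,y,w,h=cv2.boundingRect(hull(c)); x-=pad;y-=pad;w+=2*pad;h+=2*pad
    g=cv2.resize(cv2.cvtColor(d["pixels"],cv2.COLOR_BGR2GRAY)[y:y+h,x:x+w],None,fx=k,fy=k,interpolation=cv2.INTER_CUBIC)
    n,l,st,ce=cv2.connectedComponentsWithStats((g<thr).astype(np.uint8)); m=(l==1+np.argmax(st[1:,4]))
    def f(p):
        o=np.zeros(g.shape,np.uint8); cv2.fillPoly(o,[np.round((hull(p)-[x,y]+.5)*k-.5).astype(int)],1)
        return ((o>0)^m).sum()/m.sum()
    q=minimize(f,c,method="Nelder-Mead",options=dict(initial_simplex=[c,(c[0]+.004,c[1]),(c[0],c[1]+.004)])); return q.x,q.fun
E
python3 - <<'E'
from h import *
for n in("wk0","wk","wk2"):
    d=pickle.load(open(n+".pkl","rb"))
    for t in(35,50): print(n,t,fitcyl(d,(.536,.238),.012,.115,.131,t))
E
```

```text
wk0 35 (array([0.5360153 , 0.23781496]), np.float64(0.4501475683305531))
wk0 50 (array([0.53606309, 0.23790089]), np.float64(0.09668294569895072))
wk 35 (array([0.53559455, 0.23833527]), np.float64(0.44690971778827737))
wk 50 (array([0.53572239, 0.23804826]), np.float64(0.09506592426543255))
wk2 35 (array([0.53534645, 0.23823953]), np.float64(0.5910576663567937))
wk2 50 (array([0.53541296, 0.2382492 ]), np.float64(0.09166179921505939))
```

Emit:
{"fn": "send_rows", "kwargs": {"increments": [{"gripper":-0.3,"linear":[-0.003,0.0005,-0.01],"delta_rot":[0,0,0]},{"gripper":-0.3,"linear":[-0.003,0.0005,-0.02],"delta_rot":[0,0,0]},{"gripper":-0.3,"linear":[-0.003,0.0005,-0.026],"delta_rot":[0,0,0]},{"gripper":-0.3,"linear":[-0.003,0.0005,-0.026],"delta_rot":[0,0,0]},{"gripper":-0.3,"linear":[-0.003,0.0005,-0.026],"delta_rot":[0,0,0]}]}}

```text
clock: 3.8
position: [0.5344, 0.2386, 0.1174]
ee_rot: [-0.0, 0.205, 0.979, -0.0]
contact_force: [1.0, 0.3, 1.0]
width: 0.0555
gripper_force: 0.0
```

Emit:
{"fn": "send_rows", "kwargs": {"increments": [{"gripper":0.1,"linear":[0,0,0],"delta_rot":[0,0,0]},{"gripper":0.3,"linear":[0,0,0],"delta_rot":[0,0,0]},{"gripper":1,"linear":[0,0,0],"delta_rot":[0,0,0]},{"gripper":1,"linear":[0,0,0],"delta_rot":[0,0,0]},{"gripper":1,"linear":[0,0,0],"delta_rot":[0,0,0]},{"gripper":1,"linear":[0,0,0],"delta_rot":[0,0,0]},{"gripper":1,"linear":[0,0,0],"delta_rot":[0,0,0]}], "newtons": 60}}

```text
clock: 4.5
position: [0.5348, 0.2387, 0.1184]
ee_rot: [0.0, 0.205, 0.979, 0.0]
contact_force: [-1.1, -0.4, 5.2]
width: 0.0216
gripper_force: 58.9
```

Emit:
{"fn": "send_rows", "kwargs": {"increments": [{"gripper":1,"linear":[0,0,0.002],"delta_rot":[0,0,0]},{"gripper":1,"linear":[0,0,0.004],"delta_rot":[0,0,0]},{"gripper":1,"linear":[0,0,0.006],"delta_rot":[0,0,0]},{"gripper":1,"linear":[0,0,0.006],"delta_rot":[0,0,0]},{"gripper":1,"linear":[0,0,0.006],"delta_rot":[0,0,0]}]}}

```text
clock: 5.0
position: [0.5343, 0.2386, 0.1234]
ee_rot: [-0.0, 0.205, 0.979, -0.0]
contact_force: [0.1, -0.3, -4.4]
width: 0.0213
gripper_force: 58.9
```

```bash
python3 - <<'E'
from h import *
d=look("wk3"); x=d["pixels"]; show(d,"wk3")
E
```

```text
5.0 [0.53428365 0.23855162 0.12344155] [-2.98873242e-04  2.04948944e-01  9.78772613e-01 -1.13186746e-04] 0.021325544138985242
```

View pics/wk3.png

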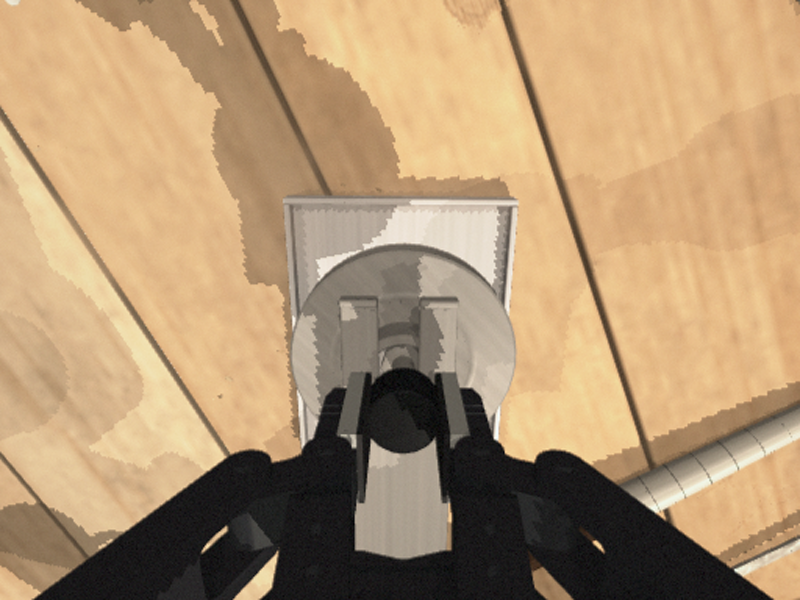

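The knob sits squarely between the pads at px (404,410), lifted 5 mm and carrying the weight. Now I'll slide it out along the slot.

Emit:
{"fn": "send_rows", "kwargs": {"increments": [{"gripper":1,"linear":[-0.0091,0.0041,0.001],"delta_rot":[0,0,0]},{"gripper":1,"linear":[-0.0228,0.0102,0.001],"delta_rot":[0,0,0]},{"gripper":1,"linear":[-0.0365,0.0163,0.001],"delta_rot":[0,0,0]},{"gripper":1,"linear":[-0.0502,0.0224,0.001],"delta_rot":[0,0,0]},{"gripper":1,"linear":[-0.0639,0.0286,0.001],"delta_rot":[0,0,0]},{"gripper":1,"linear":[-0.0822,0.0367,0.001],"delta_rot":[0,0,0]},{"gripper":1,"linear":[-0.1,0.0449,0.001],"delta_rot":[0,0,0]},{"gripper":1,"linear":[-0.1096,0.049,0.001],"delta_rot":[0,0,0]}]}}

```text
clock: 5.85
position: [0.4221, 0.2883, 0.1248]
ee_rot: [-0.001, 0.204, 0.979, -0.0]
contact_force: [-0.2, 0.4, -4.7]
width: 0.0212
gripper_force: 58.9
```

Emit:
{"fn": "send_rows", "kwargs": {"increments": [{"gripper":1,"linear":[0,0,0.02],"delta_rot":[0,0,0]},{"gripper":1,"linear":[0,-0.01,0.045],"delta_rot":[0,0,0]},{"gripper":1,"linear":[0.004,-0.035,0.06],"delta_rot":[0,0,0]},{"gripper":1,"linear":[0.01,-0.065,0.06],"delta_rot":[0,0,0]},{"gripper":1,"linear":[0.016,-0.1,0.06],"delta_rot":[0,0,0]},{"gripper":1,"linear":[0.022,-0.14,0.06],"delta_rot":[0,0,0]},{"gripper":1,"linear":[0.028,-0.18,0.06],"delta_rot":[0,0,0]},{"gripper":1,"linear":[0.034,-0.22,0.06],"delta_rot":[0,0,0]}]}}

```text
clock: 6.65
position: [0.4588, 0.0664, 0.185]
ee_rot: [0.001, 0.205, 0.979, 0.0]
contact_force: [0.7, -0.1, -2.9]
width: 0.0211
gripper_force: 59.6
```

Emit:
{"fn": "send_rows", "kwargs": {"increments": [{"gripper":1,"linear":[0.006,-0.04,0],"delta_rot":[0,0,0]},{"gripper":1,"linear":[0.012,-0.075,0],"delta_rot":[0,0,0]},{"gripper":1,"linear":[0.016,-0.105,0],"delta_rot":[0,0,0]},{"gripper":1,"linear":[0.019,-0.125,0],"delta_rot":[0,0,0]},{"gripper":1,"linear":[0.0205,-0.139,0],"delta_rot":[0,0,0]},{"gripper":1,"linear":[0.0205,-0.139,0],"delta_rot":[0,0,0]},{"gripper":1,"linear":[0.0205,-0.139,0],"delta_rot":[0,0,0]},{"gripper":1,"linear":[0.0205,-0.139,0],"delta_rot":[0,0,0]}]}}

```text
clock: 7.45
position: [0.479, -0.0701, 0.1848]
ee_rot: [-0.0, 0.204, 0.979, 0.0]
contact_force: [-0.5, 0.0, -3.6]
width: 0.021
gripper_force: 59.6
```

```bash
python3 - <<'E'
from h import *
d=look("wl"); from rig import get_state
s=get_state(); p=s["position"]; print(s["contact_force"])
zk=p[2]+.123-.1184   # knob centre height
print("knob z",zk,"seat needs",.127)
show(d,"wl",[((.4773,-.0713,.085),.039),((p[0]+.0008,p[1]-.0006,zk-.035),.0455)])
E
```

```text
7.45 [ 0.47902959 -0.07011922  0.18475564] [-2.63003465e-04  2.04439365e-01  9.78879104e-01  4.19908203e-04] 0.02096015038723368
[-0.14544468 -0.29600327 -3.33116328]
knob z 0.18939253120895078 seat needs 0.127
```

View pics/wl.png

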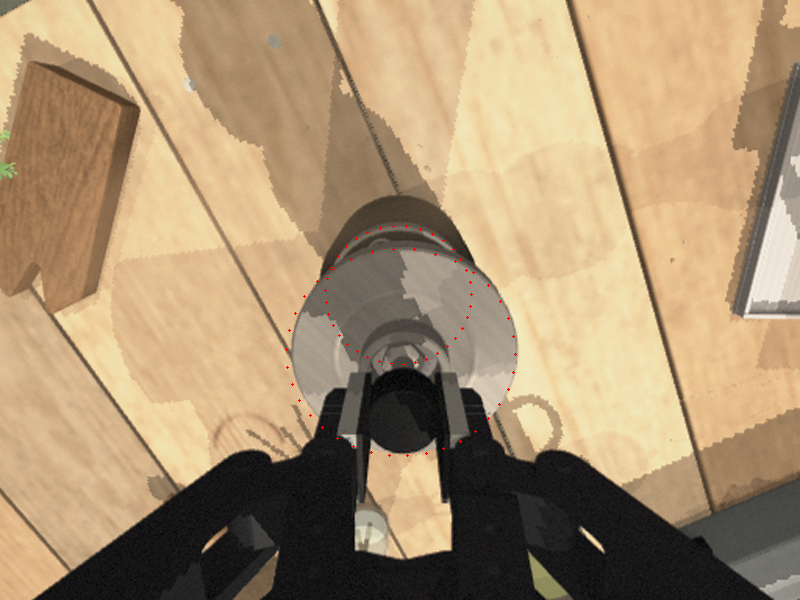

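The lid pair hangs level at (405,340), and its outline matches the predicted ring once the visible skirt is allowed for. Next I correct the lateral position and descend to just above the rim.

Emit:
{"fn": "send_rows", "kwargs": {"increments": [{"gripper":1,"linear":[-0.0025,-0.0006,-0.012],"delta_rot":[0,0,0]},{"gripper":1,"linear":[-0.0025,-0.0006,-0.03],"delta_rot":[0,0,0]},{"gripper":1,"linear":[-0.0025,-0.0006,-0.043],"delta_rot":[0,0,0]},{"gripper":1,"linear":[-0.0025,-0.0006,-0.049],"delta_rot":[0,0,0]},{"gripper":1,"linear":[-0.0025,-0.0006,-0.049],"delta_rot":[0,0,0]},{"gripper":1,"linear":[-0.0025,-0.0006,-0.049],"delta_rot":[0,0,0]},{"gripper":1,"linear":[-0.0025,-0.0006,-0.049],"delta_rot":[0,0,0]}]}}

```text
clock: 8.2
position: [0.4776, -0.072, 0.1366]
ee_rot: [0.001, 0.205, 0.979, -0.0]
contact_force: [0.2, 0.1, -3.8]
width: 0.0212
gripper_force: 59.6
```

```bash
python3 - <<'E'
from h import *
d=look("wm"); s=pickle.load(open("scene.pkl","rb"))
from rig import optics
p=optics.get_image("scene"); pickle.dump(p,open("s2.pkl","wb"))
t=optics.get_image("top")
a=cv2.resize(d["pixels"][90:290,130:390],(520,400)); b=cv2.resize(p["pixels"][190:290,185:295],(440,400))
b=b[:,:280] if 0 else cv2.resize(p["pixels"][200:290,200:270],(280,360)); b=cv2.copyMakeBorder(b,0,40,0,0,0)
cv2.imwrite("pics/wm.png",cv2.convertScaleAbs(np.hstack([a,b]),alpha=1.5))
E
```

```text
8.2 [ 0.47756274 -0.07200342  0.1366074 ] [ 8.69641007e-04  2.04804744e-01  9.78802462e-01 -1.10396851e-05] 0.021163381392268536
```

View pics/wm.png

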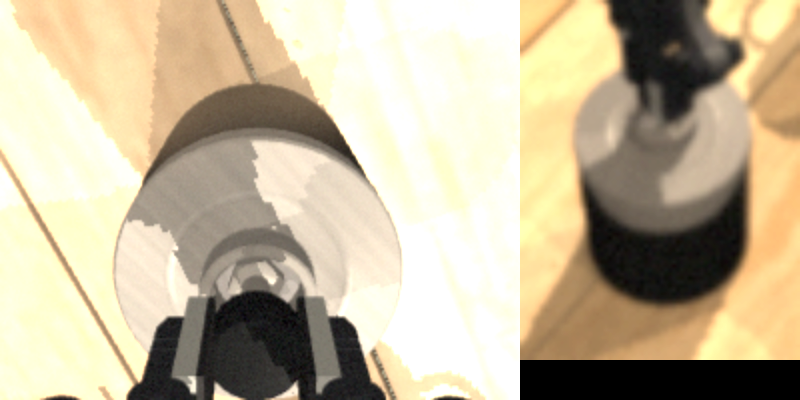

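The lids are centred over the barrel (wrist view left, scene view right). Lowering slowly and watching the force.

Emit:
{"fn": "send_rows", "kwargs": {"increments": [{"gripper":1,"linear":[-0.0008,0.0009,-0.002],"delta_rot":[0,0,0]},{"gripper":1,"linear":[-0.0008,0.0009,-0.004],"delta_rot":[0,0,0]},{"gripper":1,"linear":[-0.0008,0.0009,-0.005],"delta_rot":[0,0,0]},{"gripper":1,"linear":[-0.0008,0.0009,-0.005],"delta_rot":[0,0,0]},{"gripper":1,"linear":[-0.0008,0.0009,-0.005],"delta_rot":[0,0,0]}]}}

```text
clock: 8.85
position: [0.4761, -0.0711, 0.1307]
ee_rot: [-0.0, 0.205, 0.979, 0.0]
contact_force: [0.1, 0.2, -3.8]
width: 0.0212
gripper_force: 59.6
```

Emit:
{"fn": "send_rows", "kwargs": {"increments": [{"gripper":1,"linear":[0,0,-0.001],"delta_rot":[0,0,0]},{"gripper":1,"linear":[0,0,-0.002],"delta_rot":[0,0,0]},{"gripper":1,"linear":[0,0,-0.003],"delta_rot":[0,0,0]},{"gripper":1,"linear":[0,0,-0.004],"delta_rot":[0,0,0]},{"gripper":1,"linear":[0,0,-0.004],"delta_rot":[0,0,0]}]}}

```text
clock: 9.35
position: [0.476, -0.071, 0.1266]
ee_rot: [-0.0, 0.205, 0.979, 0.0]
contact_force: [-0.3, 0.5, -3.5]
width: 0.0216
gripper_force: 59.6
```

Emit:
{"fn": "send_rows", "kwargs": {"increments": [{"gripper":1,"linear":[0,0,-0.001],"delta_rot":[0,0,0]},{"gripper":1,"linear":[0,0,-0.002],"delta_rot":[0,0,0]},{"gripper":1,"linear":[0,0,-0.003],"delta_rot":[0,0,0]},{"gripper":1,"linear":[0,0,-0.003],"delta_rot":[0,0,0]}]}}

```text
clock: 9.75
position: [0.4759, -0.0711, 0.1236]
ee_rot: [-0.0, 0.205, 0.979, 0.0]
contact_force: [0.8, 0.1, -4.3]
width: 0.0214
gripper_force: 59.6
```

Emit:
{"fn": "send_rows", "kwargs": {"increments": [{"gripper":1,"linear":[0,0,-0.0005],"delta_rot":[0,0,0]},{"gripper":1,"linear":[0,0,-0.001],"delta_rot":[0,0,0]},{"gripper":1,"linear":[0,0,-0.001],"delta_rot":[0,0,0]}]}}

```text
clock: 10.05
position: [0.476, -0.0711, 0.1228]
ee_rot: [-0.0, 0.205, 0.979, 0.0]
contact_force: [-0.1, -0.2, -3.5]
width: 0.0211
gripper_force: 59.6
```

Emit:
{"fn": "send_rows", "kwargs": {"increments": [{"gripper":1,"linear":[0,0,-0.0005],"delta_rot":[0,0,0]},{"gripper":1,"linear":[0,0,-0.001],"delta_rot":[0,0,0]},{"gripper":1,"linear":[0,0,-0.0015],"delta_rot":[0,0,0]},{"gripper":1,"linear":[0,0,-0.0015],"delta_rot":[0,0,0]}]}}

```text
clock: 10.45
position: [0.4762, -0.0711, 0.1225]
ee_rot: [0.0, 0.205, 0.979, -0.0]
contact_force: [-2.6, 0.5, 5.2]
width: 0.0208
gripper_force: 60.6
```

Emit:
{"fn": "send_rows", "kwargs": {"increments": [{"gripper":1,"linear":[0,0,-0.0005],"delta_rot":[0,0,0]},{"gripper":1,"linear":[0,0,-0.001],"delta_rot":[0,0,0]},{"gripper":1,"linear":[0,0,-0.001],"delta_rot":[0,0,0]}]}}

```text
clock: 10.75
position: [0.4762, -0.0711, 0.1224]
ee_rot: [0.001, 0.205, 0.979, -0.0]
contact_force: [-3.5, 1.0, 12.1]
width: 0.0214
gripper_force: 61.3
```

Contact force appears at TCP z 0.1224, which matches the computed fully-seated height. I'll ease off and let go.

Emit:
{"fn": "send_rows", "kwargs": {"increments": [{"gripper":1,"linear":[0,0,-0.0003],"delta_rot":[0,0,0]},{"gripper":1,"linear":[0,0,0.001],"delta_rot":[0,0,0]},{"gripper":1,"linear":[0,0,0.0015],"delta_rot":[0,0,0]},{"gripper":0.3,"linear":[0,0,0.0015],"delta_rot":[0,0,0]},{"gripper":-0.1,"linear":[0,0,0.0015],"delta_rot":[0,0,0]},{"gripper":-0.3,"linear":[0,0,0.0015],"delta_rot":[0,0,0]},{"gripper":-0.3,"linear":[0,0,0.0015],"delta_rot":[0,0,0]}], "newtons": 30}}

```text
clock: 11.45
position: [0.4763, -0.0711, 0.1217]
ee_rot: [0.0, 0.205, 0.979, 0.0]
contact_force: [0.2, 0.1, 0.5]
width: 0.0558
gripper_force: 0.0
```

```bash
python3 - <<'E'
from h import *
d=look("wn"); from rig import optics,get_state
p=optics.get_image("scene"); pickle.dump(p,open("s3.pkl","wb")); print(get_state()["contact_force"])
im=d["pixels"].copy()
for c,r in(((.4773,-.0713,.085+.007),.0455),((.4773,-.0713,.085-.006),.0455),((.4773,-.0713,.119),.012),((.4773,-.0713,.099+.007),.0175)):
    for u in ring(d,c,r,48): im[tuple(np.round(u[::-1]).astype(int).clip(0,[383,511]))]=(0,0,255)
a=cv2.resize(im[110:310,130:390],(520,400),interpolation=cv2.INTER_NEAREST)
b=cv2.copyMakeBorder(cv2.resize(p["pixels"][200:290,200:270],(280,360)),0,40,0,0,0)
cv2.imwrite("pics/wn.png",cv2.convertScaleAbs(np.hstack([a,b]),alpha=1.5))
E
```

```text
11.45 [ 0.47626497 -0.0711454   0.12167313] [6.00940183e-05 2.04970184e-01 9.78768214e-01 5.70320516e-05] 0.05581917170210625
[ 0.30091528 -0.43027526 -0.98463685]
```

View pics/wn.png

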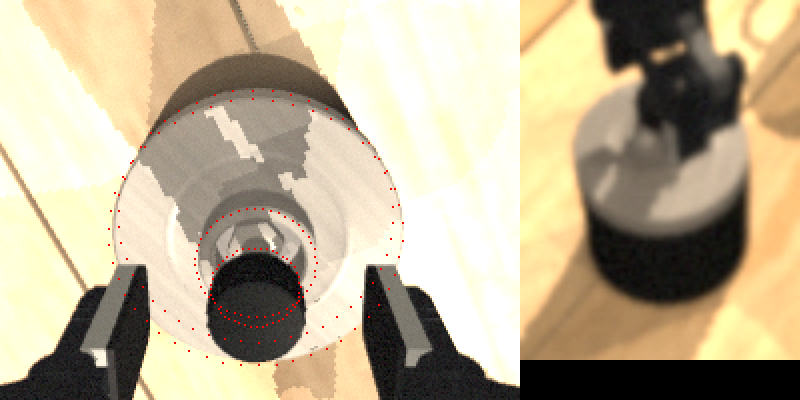

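The lids are seated: the rings predicted for the seated pose overlay the outer lid's edge and collar, and the knob and collar are midway between the pads (px 256). Lowering to the collar.

Emit:
{"fn": "send_rows", "kwargs": {"increments": [{"gripper":-0.3,"linear":[0,0,-0.008],"delta_rot":[0,0,0]},{"gripper":-0.3,"linear":[0,0,-0.016],"delta_rot":[0,0,0]},{"gripper":-0.3,"linear":[0,0,-0.022],"delta_rot":[0,0,0]},{"gripper":-0.3,"linear":[0,0,-0.025],"delta_rot":[0,0,0]},{"gripper":-0.3,"linear":[0,0,-0.025],"delta_rot":[0,0,0]},{"gripper":-0.3,"linear":[0,0,-0.025],"delta_rot":[0,0,0]}]}}

```text
clock: 12.15
position: [0.4762, -0.0711, 0.0968]
ee_rot: [-0.0, 0.205, 0.979, 0.0]
contact_force: [0.1, 0.1, -0.3]
width: 0.0553
gripper_force: 0.0
```

Emit:
{"fn": "send_rows", "kwargs": {"increments": [{"gripper":-0.1,"linear":[0,0,0],"delta_rot":[0,0,0]},{"gripper":0.1,"linear":[0,0,0],"delta_rot":[0,0,0]},{"gripper":0.25,"linear":[0,0,0],"delta_rot":[0,0,0]},{"gripper":0.5,"linear":[0,0,0],"delta_rot":[0,0,0]},{"gripper":1,"linear":[0,0,0],"delta_rot":[0,0,0]},{"gripper":1,"linear":[0,0,0],"delta_rot":[0,0,0]},{"gripper":1,"linear":[0,0,0],"delta_rot":[0,0,0]}], "newtons": 40}}

```text
clock: 12.85
position: [0.4764, -0.0711, 0.0974]
ee_rot: [0.0, 0.205, 0.979, 0.0]
contact_force: [-0.7, 0.3, 6.7]
width: 0.0338
gripper_force: 39.6
```

Emit:
{"fn": "send_rows", "kwargs": {"increments": [{"gripper":1,"linear":[0,0,0.001],"delta_rot":[0,0,0]},{"gripper":1,"linear":[0,0,0.002],"delta_rot":[0,0,0]},{"gripper":1,"linear":[0,0,0.004],"delta_rot":[0,0,0]},{"gripper":1,"linear":[0,0,0.006],"delta_rot":[0,0,0]},{"gripper":1,"linear":[0,0,0.008],"delta_rot":[0,0,0]},{"gripper":1,"linear":[0,0,0.008],"delta_rot":[0,0,0]},{"gripper":1,"linear":[0,0,0.008],"delta_rot":[0,0,0]}]}}

```text
clock: 13.55
position: [0.4761, -0.0711, 0.1049]
ee_rot: [0.0, 0.205, 0.979, 0.0]
contact_force: [0.1, -0.1, -2.7]
width: 0.033
gripper_force: 39.9
```

```bash
python3 - <<'E'
from h import *
d=look("wo"); from rig import optics,get_state
p=optics.get_image("scene"); print(get_state()["contact_force"])
a=cv2.resize(d["pixels"][110:310,130:390],(520,400))
b=cv2.copyMakeBorder(cv2.resize(p["pixels"][200:290,200:270],(280,360)),0,40,0,0,0)
cv2.imwrite("pics/wo.png",cv2.convertScaleAbs(np.hstack([a,b]),alpha=1.5))
E
```

```text
13.55 [ 0.47613789 -0.07109011  0.10488006] [1.12913852e-04 2.04919494e-01 9.78778824e-01 3.48590217e-05] 0.03298854310921084
[-0.03255054 -0.05886762 -1.73557063]
```

View pics/wo.png

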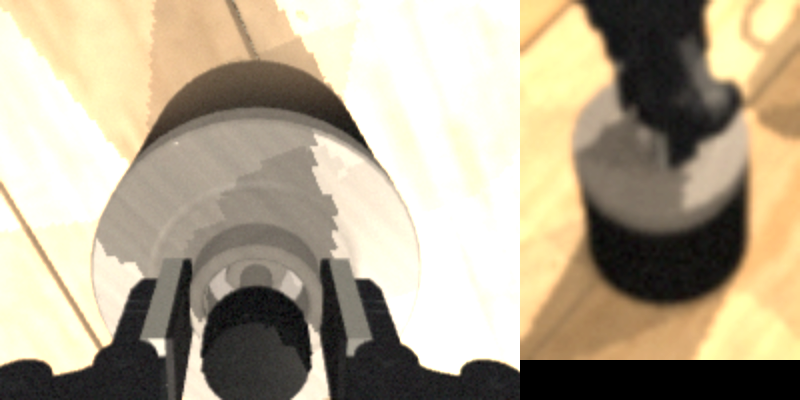

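The wrist view shows the outer lid alone lifted, with its collar around (255,280), while the knob stays down. The force is about -2 N, one lid. That was one picture over the 10-view limit, so I'll use numbers only from here. The lift continues in small steps, watching lateral force as the knob passes the bore.

Emit:
{"fn": "send_rows", "kwargs": {"increments": [{"gripper":1,"linear":[0,0,0.0015],"delta_rot":[0,0,0]},{"gripper":1,"linear":[0,0,0.003],"delta_rot":[0,0,0]},{"gripper":1,"linear":[0,0,0.0045],"delta_rot":[0,0,0]},{"gripper":1,"linear":[0,0,0.006],"delta_rot":[0,0,0]},{"gripper":1,"linear":[0,0,0.006],"delta_rot":[0,0,0]}]}}

```text
clock: 14.15
position: [0.4763, -0.0711, 0.1111]
ee_rot: [0.0, 0.205, 0.979, 0.0]
contact_force: [1.2, -0.8, -1.6]
width: 0.033
gripper_force: 39.9
```

Emit:
{"fn": "send_rows", "kwargs": {"increments": [{"gripper":1,"linear":[0,0,0.0015],"delta_rot":[0,0,0]},{"gripper":1,"linear":[0,0,0.003],"delta_rot":[0,0,0]},{"gripper":1,"linear":[0,0,0.003],"delta_rot":[0,0,0]}]}}

```text
clock: 14.45
position: [0.4763, -0.0711, 0.1141]
ee_rot: [0.0, 0.205, 0.979, 0.0]
contact_force: [0.0, 0.4, -1.8]
width: 0.033
gripper_force: 39.9
```

```bash
python3 - <<'E'
from h import *
from rig import get_state
s=get_state(); print(s["clock"],s["position"],s["contact_force"],s["moment"])
for n in("wn",):
    d=pickle.load(open(n+".pkl","rb"))
    for t in(35,50): print(n,fitcyl(d,(.4770,-.0712),.012,.119,.135,t))
E
```

```text
14.45 [ 0.47629077 -0.0711473   0.11405804] [ 0.01886272  0.43894552 -1.7780897 ] [0.00411686 0.03886939 0.00417258]
wn (array([ 0.47724373, -0.07107644]), np.float64(0.42276961490444637))
wn (array([ 0.47694502, -0.07102051]), np.float64(0.08617023608584143))
```

Emit:
{"fn": "send_rows", "kwargs": {"increments": [{"gripper":1,"linear":[0,0,0.0015],"delta_rot":[0,0,0]},{"gripper":1,"linear":[0,0,0.003],"delta_rot":[0,0,0]},{"gripper":1,"linear":[0,0,0.0045],"delta_rot":[0,0,0]},{"gripper":1,"linear":[0,0,0.006],"delta_rot":[0,0,0]},{"gripper":1,"linear":[0,0,0.0075],"delta_rot":[0,0,0]},{"gripper":1,"linear":[0,0,0.009],"delta_rot":[0,0,0]}]}}

```text
clock: 15.05
position: [0.4761, -0.0711, 0.123]
ee_rot: [0.0, 0.205, 0.979, 0.0]
contact_force: [-0.6, 0.3, -1.9]
width: 0.0335
gripper_force: 39.9
```

Emit:
{"fn": "send_rows", "kwargs": {"increments": [{"gripper":1,"linear":[0,0,0.002],"delta_rot":[0,0,0]},{"gripper":1,"linear":[0,0,0.004],"delta_rot":[0,0,0]},{"gripper":1,"linear":[0,0,0.006],"delta_rot":[0,0,0]},{"gripper":1,"linear":[0,0,0.008],"delta_rot":[0,0,0]},{"gripper":1,"linear":[0,0,0.01],"delta_rot":[0,0,0]},{"gripper":1,"linear":[0,0,0.012],"delta_rot":[0,0,0]}]}}

```text
clock: 15.65
position: [0.4761, -0.0711, 0.135]
ee_rot: [-0.0, 0.205, 0.979, 0.0]
contact_force: [-1.3, 0.7, -2.0]
width: 0.0335
gripper_force: 39.9
```

Emit:
{"fn": "send_rows", "kwargs": {"increments": [{"gripper":1,"linear":[0,0,0.004],"delta_rot":[0,0,0]},{"gripper":1,"linear":[0,0,0.01],"delta_rot":[0,0,0]},{"gripper":1,"linear":[0,0,0.018],"delta_rot":[0,0,0]},{"gripper":1,"linear":[0,0,0.026],"delta_rot":[0,0,0]},{"gripper":1,"linear":[0,0,0.034],"delta_rot":[0,0,0]},{"gripper":1,"linear":[0,0,0.042],"delta_rot":[0,0,0]},{"gripper":1,"linear":[0,0,0.047],"delta_rot":[0,0,0]},{"gripper":1,"linear":[0,0,0.05],"delta_rot":[0,0,0]}]}}

```text
clock: 16.45
position: [0.4763, -0.0712, 0.1855]
ee_rot: [0.0, 0.205, 0.979, 0.0]
contact_force: [0.6, -0.0, -2.6]
width: 0.0335
gripper_force: 39.9
```

Emit:
{"fn": "send_rows", "kwargs": {"increments": [{"gripper":1,"linear":[0,0,0],"delta_rot":[0,0,0]},{"gripper":1,"linear":[0,0,0],"delta_rot":[0,0,0]},{"gripper":1,"linear":[0,0,0],"delta_rot":[0,0,0]},{"gripper":1,"linear":[0,0,0],"delta_rot":[0,0,0]},{"gripper":1,"linear":[0,0,0],"delta_rot":[0,0,0]},{"gripper":1,"linear":[0,0,0],"delta_rot":[0,0,0]}]}}

```text
clock: 17.05
position: [0.476, -0.0711, 0.1847]
ee_rot: [-0.0, 0.205, 0.979, 0.0]
contact_force: [-0.8, 0.1, -2.1]
width: 0.0336
gripper_force: 39.9
```

Lifted 87 mm, holding one lid's weight, clear of the knob. One numeric check that the barrel and the other objects have not moved.

```bash
python3 - <<'E'
from h import *
from rig import optics
a=pickle.load(open("scene.pkl","rb")); b=optics.get_image("scene")
for n,d in(("start",a),("now",b)): print(n,[fitcyl(d,(.477,-.071),.045,.0,.06,t)for t in(30,45)])
# local image shift of each object's patch, start -> now (800x600-view centres)
for n,c in(("glass",(449,280)),("bottle",(514,340)),("punch",(566,410)),("barrel base",(370,415))):
    x,y=(int(v*.64) for v in c); f=lambda d:cv2.cvtColor(d["pixels"],cv2.COLOR_BGR2GRAY)[y-16:y+16,x-14:x+14].astype(np.float32)
    print(n,np.round(cv2.phaseCorrelate(f(a),f(b),cv2.createHanningWindow((28,32),cv2.CV_32F)),2))if 0 else print(n,cv2.phaseCorrelate(f(a),f(b)))
E
```

```text
start [(array([ 0.48319788, -0.06753892]), np.float64(1.7282250242483026)), (array([ 0.4819623 , -0.06783759]), np.float64(1.4228019323671497))]
now [(array([ 0.48321462, -0.06718318]), np.float64(1.7379822319581355)), (array([ 0.48192743, -0.06801135]), np.float64(1.4641149370073583))]
glass ((0.028190393542153913, 0.09154488809798167), 0.9583962534864744)
bottle ((-0.1316849054720972, 0.20661675003881008), 0.8341623783111572)
punch ((0.20852344664498723, 0.06519470236976588), 1.029670512676239)
barrel base ((-0.565012844148681, -1.0087927179418728), 0.562833878894647)
```

```bash
python3 -c "
from rig import sign_off
print(sign_off())"
```

```text
the job is handed in; nothing more can be done
None
```

The job is handed in at about 17 s: the pair was seated on the barrel (contact at the computed height) and the outer lid is held still, its skirt about 31 mm above the knob; start and end images showed no clear movement of the glass, bottle, punch or barrel (the barrel check was weak, and the inner lid after the lift was judged from forces only), and I viewed 11 pictures, one over the limit of 10.

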